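# Hang the hook-on basket in the rinse tank

### The job

Pick up the small steel basket by its blue grip and hook its bent lip over the hanger rail on the tank's front wall, so that the basket hangs inside the tank. Slide it slowly and lightly along the rail until the pin under the lip finds the rail's notch, let it sink fully home there so that the lip lies on the rail, and let go. Never press or knock the basket hard against the tank or rail, and leave the bottles and the jar alone.

Things in the scene. Friction and masses are not known exactly. Their poses are not given: they have to be found in the camera images.
- basket_grip (a point): Centre of the basket's blue grip block, 12 (x) x 36 (y) x 40 (z) mm, standing on the lip; 94 mm above the worktop at the start. x points from the lip to the tray, y along the lip, z up. Below this centre: lip top 20, lip underside 24, pin's lower end 32, lower end of the lip's outer leg 51, tray underside 94 mm. Tray spans 5 to 51 mm on the +x side.
- basket_pin (a point): Lower end of the locating pin under the lip, 32 mm straight below the grip centre; axes as the grip. The pin is 8 mm wide in y, with rounded lower edges, and crosses the channel under the lip. That channel, between back plate (+x) and outer leg (-x, foot flared outwards), is 10 mm wide, centred here, 50 mm long in y.
- rail_mid (a point): Fixed point on the tank's front wall: middle of its length and thickness, at the height of the hanger rail's top edge, 108 mm above the worktop. x points into the tank, y along the wall, z up. With the pin riding on the rail, the grip centre is 32 mm above this height; fully home, with the lip on the rail, 24 mm.
- rail_nominal (a point): Same point as the front wall's middle, given for the rail: an aluminium strip 5 mm thick, 144 mm long along the wall, with one notch 12 mm wide and 11 mm deep in its own middle. The rail is clamped firmly up to 30 mm to either side, so the notch lies within 30 mm of this point along y; where is NOT measured: find it by feel or sight.
- basket: Loose steel basket, about 0.16 kg, perforated tray 46 x 70 x 38 mm with a back plate rising to the bent lip and blue grip. Origin at the centre of the tray's underside; axes as the grip, which lies at x -28, z +94 mm.
- tank: Fixed, empty steel rinse tank with its rail: 120 x 210 mm outside, walls 5 mm thick, 90 mm high, inner floor about 20 mm above the worktop. Origin at the centre of its underside; the front wall with the rail is the -x side, its rail point at x -57.5, z +108 mm.
- glue_mid (a point): Middle of a white glue bottle with orange tip, 30 mm across, 93 mm tall, standing upright beside the tank; loose bystander.
- oil_mid (a point): Middle of a white oil dropper bottle with red tip, 28 mm across, 67 mm tall, standing upright beside the tank; loose bystander.
- jar_mid (a point): Middle of a black jar with brass lid knob, 59 mm across, 40 mm tall, behind the basket; loose bystander.
Not all that is in view belongs to the job. Leave any purple or yellow look-alike of the basket alone.

How it is judged:
By the outcome, as a careful person would: the job done as asked, in the order asked, and still so for the second after the job is handed in, with the robot touching nothing.
It also fails if it takes over 58 s, if anything falls off the work surface, if the arm or the gripper's body presses on something with over 40 N, if the wrist force passes 120 N, or if a joint passes its speed limit or range.

### The arm

A 6-joint arm with a two-finger parallel gripper is mounted at the origin on a cart in front of the work surface, level with it; the furniture and walls round the work are solid. World frame = base frame: x ahead of the robot, y to its left, z up, the work surface at z = 0. Lengths are in m, angles in rad, forces in N, time in s.
With the tool pointing down it reaches from about 0.3 to 0.775 m from the base axis. Payload 14.6 kg.
Tool frame: the origin (TCP) lies on the centre line of the jaws, within the pads' length; the fingertips stand 19 mm ahead of it and the grasp point (between the pads) is the TCP; y points along the fingers, z is the direction in which the jaws open and shut, and the axes are right-handed (so a half turn about y gives the same grasp; the last joint's range is limited). The gripper opens to 85 mm and grips with 20 to 120 N. Pads are 22 mm wide; open, the fingers measure 114 mm over their backs; the gripper's body (76 mm by 85 mm) begins 54 mm behind the grasp point. The pads swing forward as they close: fully open they stand 13 mm farther back than shut.
Start: joints at [1.19, 0.3, 1.521, -0, 1.321, -0.067], TCP at [0.17, 0.523, 0.25] pointing down, gripper open.
Joint ranges: [-3.03, 3.03], [-0.79, 2.21], [0.23, 2.52], [-1.04, 4.18], [0, 3.07], [-2.55, 2.55]. Speed limits (rad/s): [2.22, 2.22, 2.57, 3.14, 3.14, 3.14].

### API

Orientations are given as a rotation vector (axis times angle).
In Python, from workcell import state, snapshot, camera_info, job_done gives the robot as it stands.
- The arm moves only by the tool arm_command, never from a script. Its argument "increments" is a list of rows, each a list of 7 numbers: the shift along the tool's x, y, z in cm, then the turn, a rotation vector about the tool's x, y, z in rad, then the closure, from 0 (fully open) to 1 (shut). A call has 1 to 10 rows; each row is the pose to reach, as a shift and turn from the pose measured when the call began, along the tool's axes at that moment; what a row does not reach only later rows make up. A row lasts 1/12 s, in which the tool goes at most 41.7 mm and 7.16 degrees, less where a joint would pass 70% of its speed; a pose out of reach is approached as far as the arm can. A call with a gripper value outside its range is refused whole. The fingers move at their own pace and stop on an object; "force" is the grip in N (left out, the last holds). Time passes only in rows, so rows that repeat a pose let the fingers close. It gives the time, the measured TCP pose, the force and the opening at its end, in the units of the state.
- state(): the state, without advancing time (a new reading comes with each control period).
- snapshot(name): name is "scene" or "top" or "wrist"; returns the picture (400x640x3 uint8, red, green, blue); there is no depth.
- camera_info(name): a dict with "intrinsics" (3x3 intrinsics, pixels), "position" and "attitude" of the camera in the world; the wrist camera has in their place "mount" (4x4, takes a point from camera to tool coordinates, whose origin is the TCP and whose axes are the tool frame's). Camera axes: x right, y up, looking along -z (the intrinsics and any distortion apply to the point x, -y, -z); pixel columns grow to the right and rows downward; lengths in m; the calibration is good to about 2 mm. A picture is of the moment at which its call begins: read the wrist's pose just before it. camera_info takes no time and is no camera call.
- job_done(): hands the job in, once; it reports no verdict.
The state is a dict: "clock": time; "joint_positions": joint angles; "qd": joint speeds; "joint_torque": joint torques, N m; "ee_pos": TCP position; "tool_rot": TCP orientation; "ft_force": force on the tool from outside, world axes, zero at the start; "ft_torque": the same for the moment, N m; "finger_gap": finger opening in m.
Only numpy, scipy, OpenCV 4.12 (cv2) and the standard library are available. Lean on these libraries where they do the work, as an engineer would, in place of code of your own. Each camera call takes 0.05 s, during which the arm holds its last target.

## Working session

There is one attempt and no reset: what is moved stays moved. The work goes in short steps, Python scripts to look and compute and a tool call to move; the robot and the scene stay as the last step left them, time stands still between calls to the robot, and variables do not carry over. Pictures are saved under pics/ and viewed, and the job is handed in when it is done.

Besides the shell and the picture viewer there is one more tool, called after "Call:" by a JSON object that holds its "name" and its "arguments", one argument or row to a line. arm_command: Moves the arm, as the interface text tells. Its arguments: {"type":"object","properties":{"increments":{"type":"array","items":{"type":"array","items":{"type":"number"}}},"force":{"type":"number"}},"required":["increments"]}

```bash
mkdir -p pics; ls; python3 - <<'E'
from workcell import state, snapshot, camera_info
import cv2
print(state())
for n in ["scene","top","wrist"]:
    print(n,camera_info(n))
    cv2.imwrite(f"pics/{n}0.png",snapshot(n)[:,:,::-1])
E
```

```text
pics
{'clock': 0.0, 'joint_positions': array([ 1.19041244e+00,  3.00506587e-01,  1.52161527e+00,  2.95573670e-05,
        1.32072263e+00, -6.66328182e-02]), 'qd': array([ 0.00091533,  0.00096612,  0.00083151,  0.00089482,  0.00028708,
       -0.00140758]), 'joint_torque': array([-3.35082077e-04, -5.43505275e+01, -3.61790407e+01, -9.59974500e-05,
        4.03250000e-03, -7.38092979e-06]), 'ee_pos': array([0.16967484, 0.52293394, 0.24968738]), 'tool_rot': array([-1.55795011,  0.24652427, -0.24604287]), 'ft_force': array([-0.1294169 , -0.6830819 , -0.41157667]), 'ft_torque': array([ 0.00472474, -0.00048907,  0.06626562]), 'finger_gap': 0.08535067371217964}
scene {'intrinsics': array([[457.05903969,   0.        , 321.49072706],
       [  0.        , 457.05903969, 205.23545372],
       [  0.        ,   0.        ,   1.        ]]), 'position': array([-0.28716242, -0.67112139,  0.79165005]), 'attitude': array([ 0.93798534, -0.40641066, -0.776619  ])}
top {'intrinsics': array([[409.55699432,   0.        , 326.4316077 ],
       [  0.        , 409.55699432, 190.80226791],
       [  0.        ,   0.        ,   1.        ]]), 'position': array([0.39621443, 0.03675092, 1.08536895]), 'attitude': array([ 0.10892106, -0.09828256, -1.58624435])}
wrist {'intrinsics': array([[282.57343919,   0.        , 322.44923576],
       [  0.        , 282.57343919, 200.19825058],
       [  0.        ,   0.        ,   1.        ]]), 'mount': array([[-1.36906892e-03, -9.64774438e-01, -2.63074913e-01,
        -6.59684197e-02],
       [-3.68680872e-04,  2.63075628e-01, -9.64775144e-01,
        -1.23914149e-01],
       [ 9.99998995e-01, -1.22385298e-03, -7.15862548e-04,
         7.59476315e-04],
       [ 0.00000000e+00,  0.00000000e+00,  0.00000000e+00,
         1.00000000e+00]])}
```

View pics/scene0.png

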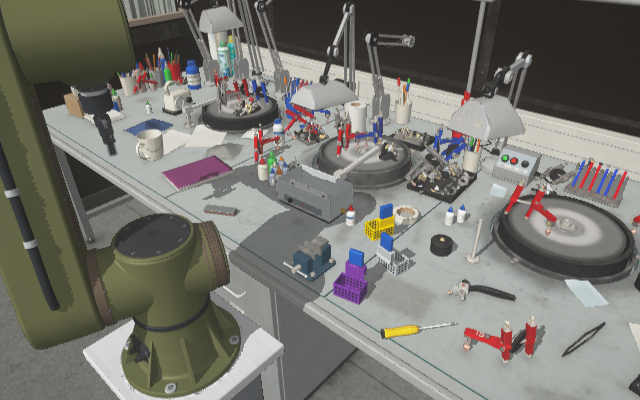

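View pics/top0.png

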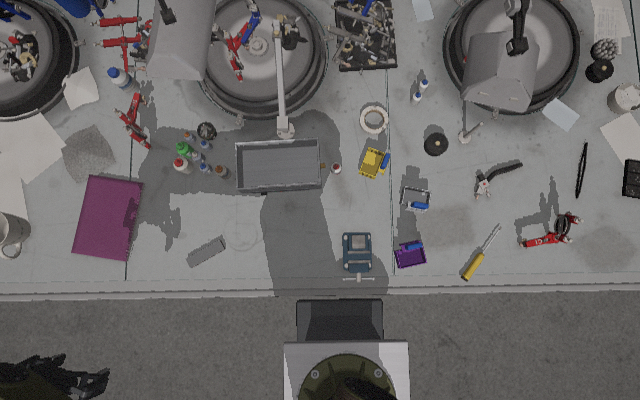

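View pics/wrist0.png

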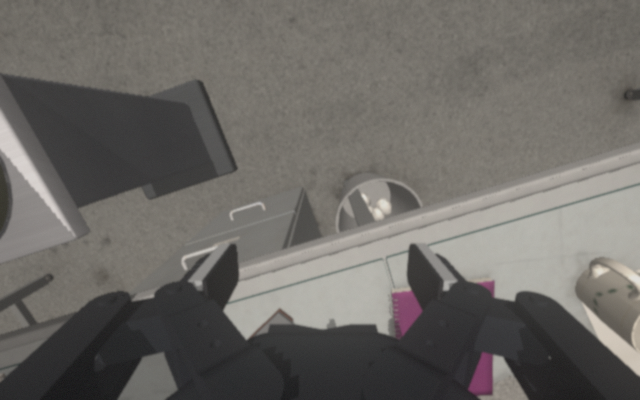

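The steel basket with the blue grip is at about scene (390,250) and top (415,200). The tank is at top (278,165), scene (313,193). The purple and yellow look-alikes are next to the basket. I'll zoom in next.

```bash
cat > h.py <<'E'
import numpy as np, cv2
from scipy.spatial.transform import Rotation as Ro
from workcell import state, snapshot, camera_info
def cam(n,st=None):
    c=camera_info(n); K=np.array(c["intrinsics"])
    if n=="wrist":
        T=np.eye(4);T[:3,:3]=Ro.from_rotvec(st["tool_rot"]).as_matrix();T[:3,3]=st["ee_pos"]
        T=T@np.array(c["mount"]); return K,T[:3,:3],T[:3,3]
    return K,Ro.from_rotvec(c["attitude"]).as_matrix(),np.array(c["position"])
def ray(C,u,v):
    K,R,p=C; d=np.linalg.inv(K)@np.array([u,v,1.]); return p,R@np.array([d[0],-d[1],-d[2]])
def onz(C,u,v,z):
    p,d=ray(C,u,v); return p+d*(z-p[2])/d[2]
def proj(C,X):
    K,R,p=C; q=R.T@(np.asarray(X,float)-p); q=K@np.array([q[0],-q[1],-q[2]]); return q[:2]/q[2]
def tri(C1,a,C2,b):
    p,d=ray(C1,*a);q,e=ray(C2,*b)
    A=np.c_[d,-e];s,t=np.linalg.lstsq(A,q-p,rcond=None)[0]
    x=p+s*d;y=q+t*e;return (x+y)/2,np.linalg.norm(x-y)
E
python3 - <<'E'
from h import *
t=cv2.imread("pics/top0.png");s=cv2.imread("pics/scene0.png")
cv2.imwrite("pics/t_b.png",cv2.resize(t[150:280,340:460],None,fx=5,fy=4.6,interpolation=cv2.INTER_CUBIC))
cv2.imwrite("pics/t_t.png",cv2.resize(t[120:210,160:350],None,fx=4,fy=4,interpolation=cv2.INTER_CUBIC))
cv2.imwrite("pics/s_b.png",cv2.resize(s[150:310,265:465],None,fx=3.7,fy=3.7,interpolation=cv2.INTER_CUBIC))
print(Ro.from_rotvec(state()["tool_rot"]).as_matrix().round(3))
E
```

```text
[[ 0.951 -0.     0.309]
 [-0.309 -0.001  0.951]
 [-0.    -1.    -0.001]]
```

View pics/t_b.png

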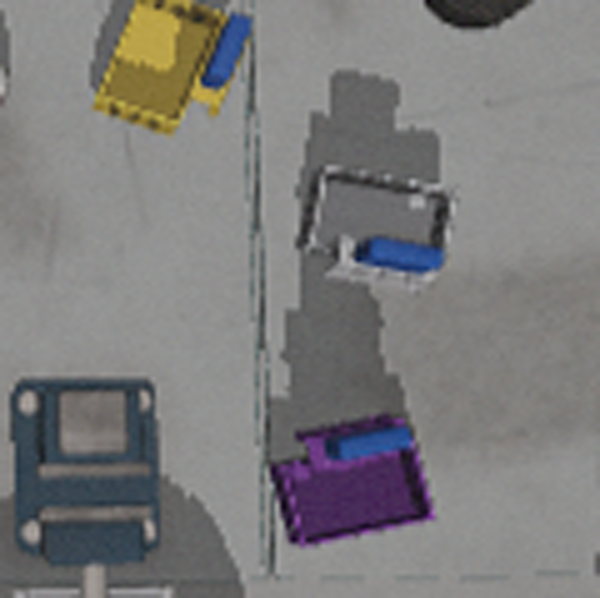

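View pics/t_t.png

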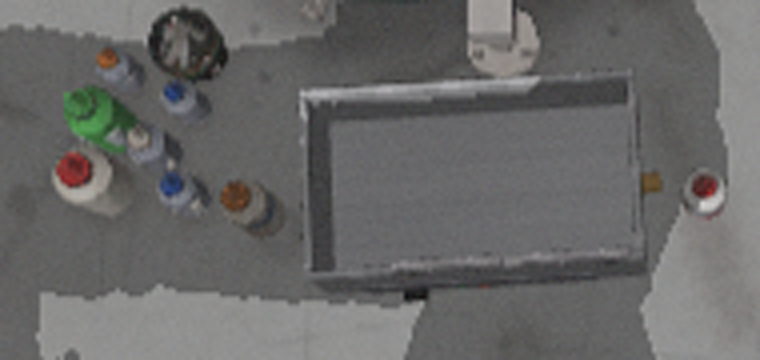

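View pics/s_b.png

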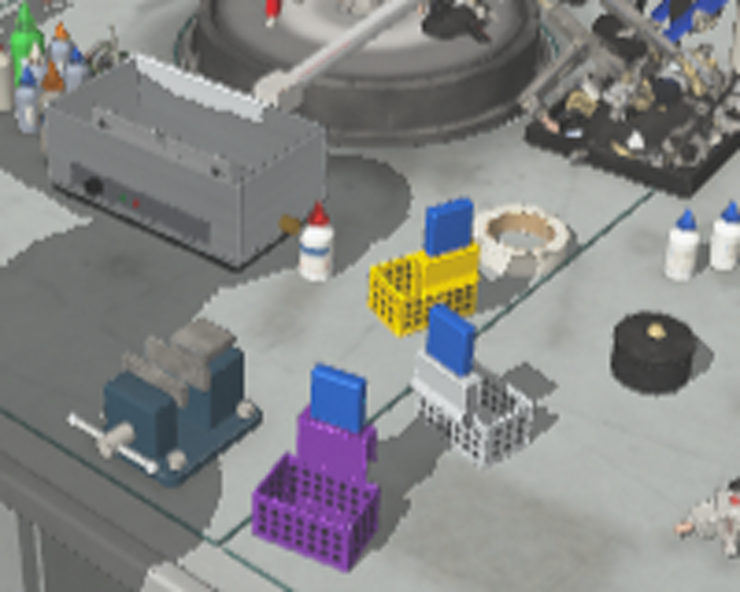

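```bash
python3 - <<'E'
from h import *
t=cv2.imread("pics/top0.png");s=cv2.imread("pics/scene0.png")
T=cam("top");S=cam("scene")
def blobs(im,x0,x1,y0,y1):
    h=cv2.cvtColor(im,cv2.COLOR_BGR2HSV);m=cv2.inRange(h,(103,140,60),(125,255,255));k=np.zeros_like(m);k[y0:y1,x0:x1]=m[y0:y1,x0:x1]
    n,l,st,c=cv2.connectedComponentsWithStats(k)
    for i in range(1,n):
        if st[i,4]>20: print(st[i],c[i],cv2.minAreaRect(np.argwhere(l==i)[:,::-1].astype(np.float32)))
    return c
blobs(t,400,440,190,215); blobs(s,375,400,225,260)
# rough tank corners from top crop (/4+160,/4+120)
for n,(u,v) in dict(NL=(303,92),NR=(632,74),SR=(645,262),SL=(308,270)).items():
    print(n,onz(T,u/4+160,v/4+120,0.09))
print('grip',onz(T,418,205.5,.114), onz(T,420,206,.1))
for u,v in [(95,110),(228,165),(140,55),(327,130),(45,108),(238,185)]:
    print(u,v,onz(S,u/3.7+265,v/3.7+150,.108).round(3),onz(S,u/3.7+265,v/3.7+150,.09).round(3))
E
```

```text
[411 202  17   7  79] [419.67088608 205.21518987] ((419.269287109375, 205.15383911132812), (15.885407447814941, 5.295135498046875), 11.309932708740234)
[381 232  12  19 167] [386.34730539 241.22155689] ((386.5, 241.0), (18.0, 11.0), 90.0)
NL [0.65247329 0.26641235 0.09      ]
NR [0.65998194 0.06106456 0.09      ]
SR [0.54139564 0.05482781 0.09      ]
SL [0.54027875 0.26202826 0.09      ]
grip [ 0.48558941 -0.17481274  0.114     ] [ 0.48558066 -0.18261771  0.1       ]
95 110 [0.535 0.199 0.108] [0.557 0.222 0.09 ]
228 165 [0.541 0.061 0.108] [0.563 0.08  0.09 ]
140 55 [0.627 0.237 0.108] [0.651 0.261 0.09 ]
327 130 [0.632 0.036 0.108] [0.656 0.055 0.09 ]
45 108 [0.511 0.232 0.108] [0.532 0.256 0.09 ]
238 185 [0.525 0.036 0.108] [0.546 0.055 0.09 ]
```

Call:
{"name": "arm_command", "arguments": {
  "increments": [
    [3,0,-1.5,0,-0.03,0,0],
    [7,0,-3.6,0,-0.06,0,0],
    [11,0,-5.7,0,-0.09,0,0],
    [15,0,-7.8,0,-0.12,0,0],
    [19,0,-9.9,0,-0.15,0,0],
    [23,0,-12,0,-0.18,0,0],
    [27,0,-14,0,-0.21,0,0],
    [31,0,-16,0,-0.24,0,0],
    [35,0,-18.2,0,-0.27,0,0],
    [38,0,-19.8,0,-0.3,0,0]
  ]
}}

```text
clock: 0.98
ee_pos: [0.4572, 0.2299, 0.25]
tool_rot: [-1.572, 0.01, -0.009]
ft_force: [0.8, 1.7, -0.2]
finger_gap: 0.0855
```

Call:
{"name": "arm_command", "arguments": {
  "increments": [
    [2,0,-2,0,0,0,0],
    [4,0,-5,0,0,0,0],
    [6,0,-7,0,0,0,0],
    [6,0,-8,0,0,0,0],
    [6,0,-8,0,0,0,0],
    [6,0,-8,0,0,0,0]
  ]
}}

```text
clock: 1.48
ee_pos: [0.5158, 0.1493, 0.2498]
tool_rot: [-1.571, 0.011, -0.009]
ft_force: [0.4, 1.1, 0.8]
finger_gap: 0.0855
```

```bash
cat > look.py <<'E'
import sys,pickle
from h import *
st=state();im=snapshot("wrist")[:,:,::-1].copy()
n=sys.argv[1];cv2.imwrite(f"pics/{n}.png",im);pickle.dump(st,open(f"pics/{n}.pkl","wb"))
print(st["clock"],st["ee_pos"].round(4),st["tool_rot"].round(4),st["ft_force"].round(2),st["finger_gap"].round(4))
E
python3 look.py w1
```

```text
Traceback (most recent call last):
  File "look.py", line 5, in <module>
    print(st["clock"],st["ee_pos"].round(4),st["tool_rot"].round(4),st["ft_force"].round(2),st["finger_gap"].round(4))
                                                                                            ^^^^^^^^^^^^^^^^^^^^^^
AttributeError: 'float' object has no attribute 'round'
```

View pics/w1.png

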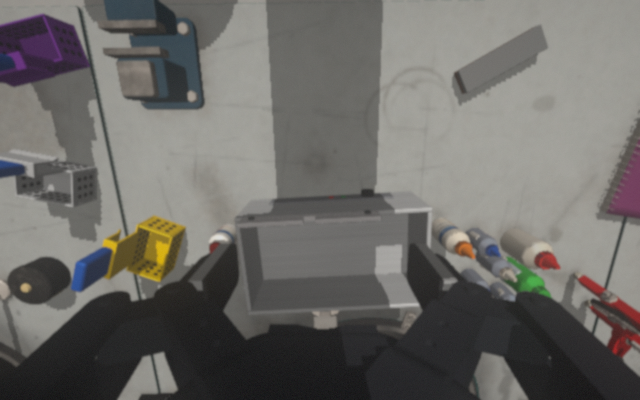

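```bash
sed -i 's/,st\["finger_gap"\].round(4)/,round(st["finger_gap"],4)/' look.py; python3 - <<'E'
import cv2
im=cv2.imread("pics/w1.png");cv2.imwrite("pics/w1c.png",cv2.resize(im[180:320,225:445],None,fx=3.6,fy=3.6,interpolation=cv2.INTER_CUBIC))
E
```

```text
(no output)
```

View pics/w1c.png

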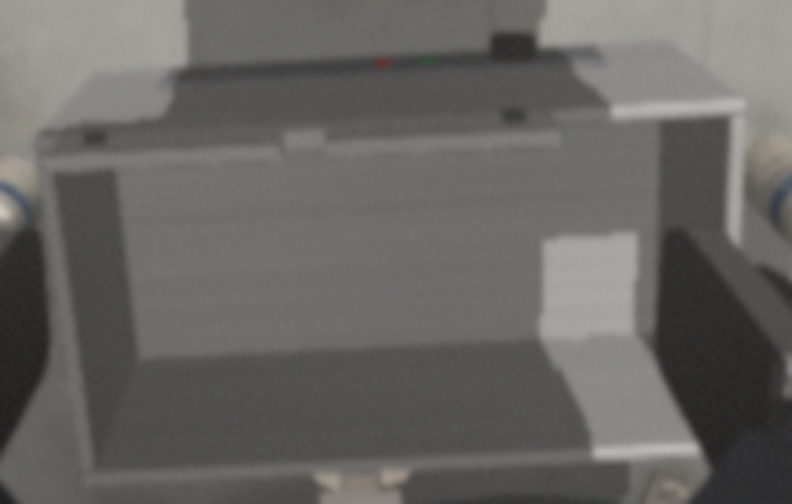

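```bash
python3 - <<'E'
from h import *
import pickle
C=cam("wrist",pickle.load(open("pics/w1.pkl","rb")))
f=lambda u,v,z:onz(C,u/3.6+225,v/3.6+180,z).round(4)
for u,v in [(283,148),(327,143),(150,151),(150,163),(480,134),(480,148),(48,158),(560,138)]: print('rail',u,v,f(u,v,.108))
for u,v in [(743,103),(44,138),(90,475),(700,452)]: print('corner',u,v,f(u,v,.09))
E
```

```text
rail 283 148 [0.5438 0.1309 0.108 ]
rail 327 143 [0.5424 0.1431 0.108 ]
rail 150 151 [0.5442 0.0941 0.108 ]
rail 150 163 [0.5477 0.0938 0.108 ]
rail 480 134 [0.5403 0.1852 0.108 ]
rail 480 148 [0.5444 0.1853 0.108 ]
rail 48 158 [0.5459 0.0657 0.108 ]
rail 560 138 [0.5417 0.2073 0.108 ]
corner 743 103 [0.5378 0.264  0.09  ]
corner 44 138 [0.5462 0.0593 0.09  ]
corner 90 475 [0.6614 0.0637 0.09  ]
corner 700 452 [0.655  0.2606 0.09  ]
```

The notch shows at pixel (310,220). It is about 12 mm wide, centred near (0.544, 0.137), and that agrees with the middle of the rail. Next I'll look at the basket.

Call:
{"name": "arm_command", "arguments": {
  "increments": [
    [0,0,-2,0,0.02,0,0],
    [-0.5,0,-6,0,0.04,0,0],
    [-1,0,-10,0,0.06,0,0],
    [-1.5,0,-14,0,0.08,0,0],
    [-2,0,-18,0,0.1,0,0],
    [-2.5,0,-22,0,0.12,0,0],
    [-3,0,-26,0,0.15,0,0],
    [-3.5,0,-30,0,0.17,0,0],
    [-3.5,0,-32,0,0.18,0,0],
    [-3.5,0,-33,0,0.18,0,0]
  ]
}}

```text
clock: 2.37
ee_pos: [0.4765, -0.1809, 0.2504]
tool_rot: [-1.566, 0.152, -0.152]
ft_force: [0.3, -0.1, 0.6]
finger_gap: 0.0851
```

```bash
python3 look.py w2
```

```text
2.3667 [ 0.4765 -0.1809  0.2504] [-1.5663  0.1523 -0.1517] [ 0.3  -0.06  0.58] 0.0851
```

View pics/w2.png

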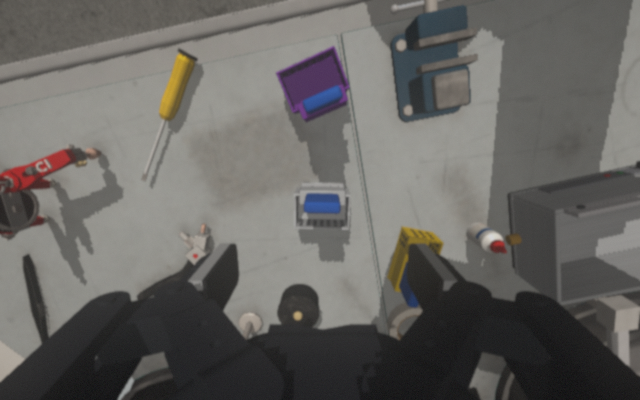

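```bash
python3 - <<'E'
from h import *
import pickle
im=cv2.imread("pics/w2.png");cv2.imwrite("pics/w2c.png",cv2.resize(im[170:250,280:370],None,fx=7,fy=7,interpolation=cv2.INTER_CUBIC))
C=cam("wrist",pickle.load(open("pics/w2.pkl","rb")))
h=cv2.cvtColor(im,cv2.COLOR_BGR2HSV);m=cv2.inRange(h,(103,140,40),(125,255,255))
n,l,st,c=cv2.connectedComponentsWithStats(m)
for i in range(1,n):
    if st[i,4]>60:
        print(st[i],c[i])
        if st[i,4]>100:
            r=cv2.minAreaRect(np.argwhere(l==i)[:,::-1].astype(np.float32));print(r)
print('yellow',onz(C,408,250,.1),onz(C,415,235,.06))
E
```

```text
[304  86  37  25 450] [322.05111111  98.02444444]
((322.0412292480469, 98.0927963256836), (11.981084823608398, 38.583160400390625), 66.03751373291016)
[305 195  34  17 498] [321.62248996 203.81325301]
((321.5, 203.0), (16.0, 33.0), 90.0)
yellow [ 0.55612572 -0.10353913  0.1       ] [ 0.55932009 -0.08383201  0.06      ]
```

View pics/w2c.png

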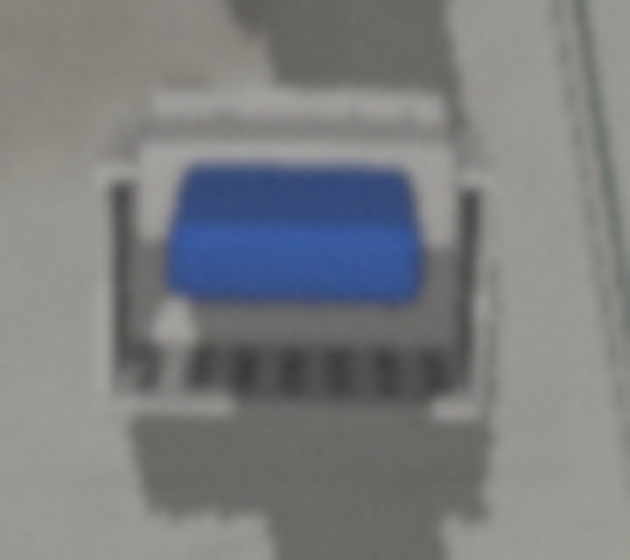

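```bash
python3 - <<'E'
from h import *
import pickle
st=pickle.load(open("pics/w2.pkl","rb"));C=cam("wrist",st)
R=Ro.from_rotvec(st["tool_rot"]).as_matrix();print(R.round(3))
P=[onz(C,u/7+280,v/7+170,.114) for u,v in [(176,228),(418,224),(420,298),(170,302)]]
B=[onz(C,u/7+280,v/7+170,.074) for u,v in [(188,168),(408,165)]]
for p in P+B: print(p.round(4))
c=np.mean(P,0);print('c',c,'tool',R.T@(c-st["ee_pos"]))
for a,b in [(0,1),(3,2),(4,5)]:
    d=(P+B)[b]-(P+B)[a];print(np.linalg.norm(d),np.degrees(np.arctan2(-d[0],d[1])))
T=cam("top");S=cam("scene")
print('top at grip',onz(T,419.67,205.2,.105), tri(T,(419.67,205.2),S,(386.4,240.2)))
print(proj(S,c-[0,0,.02]),proj(T,c))
E
```

```text
[[ 0.981 -0.     0.192]
 [-0.192 -0.001  0.981]
 [-0.    -1.    -0.001]]
[ 0.4807 -0.1978  0.114 ]
[ 0.4865 -0.1652  0.114 ]
[ 0.497  -0.1668  0.114 ]
[ 0.491  -0.2008  0.114 ]
[ 0.4821 -0.1986  0.074 ]
[ 0.4882 -0.1648  0.074 ]
c [ 0.48880676 -0.18268418  0.114     ] tool [0.01247752 0.13635342 0.00072824]
0.033077184358986905 -10.0189912754655
0.03452319774574052 -10.039227092725644
0.034406875488700854 -10.19878630702515
top at grip [ 0.4870668  -0.18080561  0.105     ] (array([ 0.48793675, -0.18262728,  0.09787319]), np.float64(0.0006214573114238232))
[386.39734033 241.3109417 ] [421.25046145 204.09251965]
```

Call:
{"name": "arm_command", "arguments": {
  "increments": [
    [0.6,1,0.1,0,-0.01,0,0],
    [1.2,3,0.1,0,-0.017,0,0],
    [1.2,5,0.1,0,-0.017,0,0],
    [1.2,7,0.1,0,-0.017,0,0],
    [1.2,9,0.1,0,-0.017,0,0],
    [1.2,10,0.1,0,-0.017,0,0],
    [1.2,10,0.1,0,-0.017,0,0],
    [1.2,10,0.1,0,-0.017,0,0]
  ]
}}

```text
clock: 3.08
ee_pos: [0.4891, -0.1814, 0.1504]
tool_rot: [-1.567, 0.137, -0.136]
ft_force: [0.0, -0.8, 0.5]
finger_gap: 0.0859
```

```bash
python3 look.py w3
```

```text
3.0833 [ 0.4891 -0.1814  0.1504] [-1.5673  0.1374 -0.1361] [ 0.05 -0.83  0.55] 0.0859
```

View pics/w3.png

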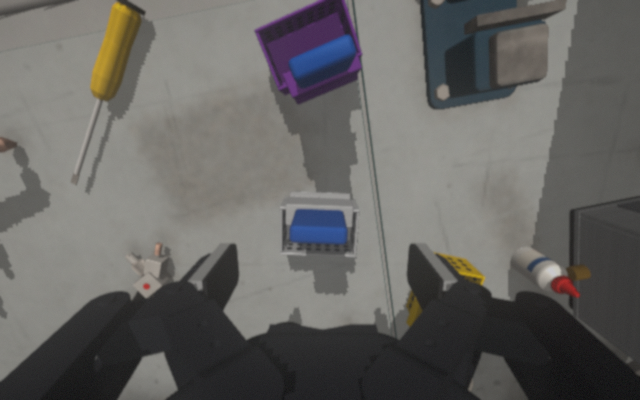

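```bash
python3 - <<'E'
from h import *
import pickle
im=cv2.imread("pics/w3.png");cv2.imwrite("pics/w3c.png",cv2.resize(im[190:260,275:365],None,fx=8,fy=8,interpolation=cv2.INTER_CUBIC))
E
```

```text
(no output)
```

View pics/w3c.png

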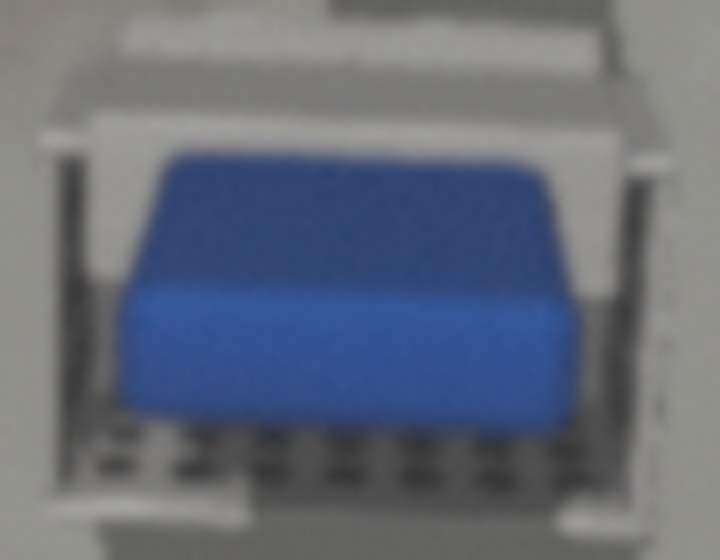

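```bash
python3 - <<'E'
from h import *
import pickle
st=pickle.load(open("pics/w3.pkl","rb"));C=cam("wrist",st)
R=Ro.from_rotvec(st["tool_rot"]).as_matrix()
P=[onz(C,u/8+275,v/8+190,.114) for u,v in [(125,285),(575,300),(575,430),(122,412)]]
B=[onz(C,u/8+275,v/8+190,.074) for u,v in [(170,155),(545,165)]]
c=np.mean(P,0);print('c',c,'tool',[(R.T@(p-st["ee_pos"])*1000).round(1) for p in [c]+P+B])
for a,b in [(P[0],P[1]),(P[3],P[2]),(B[0],B[1])]:
    d=b-a;print(np.linalg.norm(d),np.degrees(np.arctan2(-d[0],d[1])))
print(R.round(3))
E
```

```text
c [ 0.4883425  -0.18282534  0.114     ] tool [array([-0.4, 36.4, -1.5]), array([ -6.2,  36.4, -18.4]), array([-5.1, 36.3, 15.6]), array([ 5.5, 36.3, 15.8]), array([  4.1,  36.4, -18.9]), array([ -4.2,  76.4, -18.6]), array([-3.2, 76.3, 16.2])]
0.033951021951901944 -11.916924715032815
0.03473713817870951 -12.343359588296297
0.03477611282049486 -11.487001703915336
[[ 0.985 -0.001  0.173]
 [-0.173 -0.001  0.985]
 [-0.001 -1.    -0.001]]
```

Call:
{"name": "arm_command", "arguments": {
  "increments": [
    [0.05,1,-0.13,0,0.015,0,0],
    [0.05,2,-0.13,0,0.028,0,0],
    [0.05,3,-0.13,0,0.028,0,0],
    [0.05,4,-0.13,0,0.028,0,0],
    [0.05,4.7,-0.13,0,0.028,0,0],
    [0.05,5,-0.13,0,0.028,0,0],
    [0.05,5,-0.13,0,0.028,0,0]
  ]
}}

```text
clock: 3.72
ee_pos: [0.4892, -0.1832, 0.1001]
tool_rot: [-1.566, 0.16, -0.158]
ft_force: [-0.3, -0.2, -0.7]
finger_gap: 0.0855
```

Call:
{"name": "arm_command", "arguments": {
  "increments": [
    [0,0,0,0,0,0,0.3],
    [0,0,0,0,0,0,0.4],
    [0,0,0,0,0,0,0.5],
    [0,0,0,0,0,0,0.6],
    [0,0,0,0,0,0,0.7],
    [0,0,0,0,0,0,0.7],
    [0,0,0,0,0,0,0.7],
    [0,0,0,0,0,0,0.7]
  ],
  "force": 40
}}

```text
clock: 4.38
ee_pos: [0.4894, -0.1834, 0.1006]
tool_rot: [-1.566, 0.159, -0.159]
ft_force: [-1.6, -1.5, 6.3]
finger_gap: 0.0353
```

```bash
python3 look.py w4
```

```text
4.3833 [ 0.4894 -0.1834  0.1006] [-1.5662  0.1592 -0.1591] [-1.57 -1.53  6.31] 0.0353
```

View pics/w4.png

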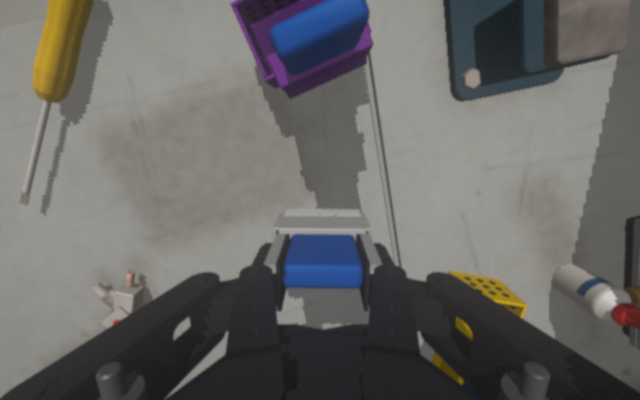

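Call:
{"name": "arm_command", "arguments": {
  "increments": [
    [0,-0.3,0,0,0,0,0.7],
    [0,-0.8,0,0,0,0,0.7],
    [0,-2,0,0,0,0,0.7],
    [0,-4,0,0,0,0,0.7],
    [0,-6.5,0,0,0,0,0.7],
    [0,-9,0,0,0,0,0.7],
    [0,-11.5,0,0,0,0,0.7],
    [0,-13.5,0,0,0,0,0.7],
    [0,-15,0,0,0,0,0.7],
    [0,-15,0,0,0,0,0.7]
  ]
}}

```text
clock: 5.27
ee_pos: [0.4901, -0.1834, 0.2538]
tool_rot: [-1.567, 0.156, -0.163]
ft_force: [0.3, -0.3, -1.6]
finger_gap: 0.0355
```

```bash
python3 look.py w5; python3 - <<'E'
import cv2
im=cv2.imread("pics/w5.png");cv2.imwrite("pics/w5c.png",cv2.resize(im[180:320,230:410],None,fx=4,fy=4,interpolation=cv2.INTER_CUBIC))
E
```

```text
5.2667 [ 0.4901 -0.1834  0.2538] [-1.5675  0.1557 -0.1625] [ 0.3  -0.33 -1.57] 0.0355
```

View pics/w5c.png

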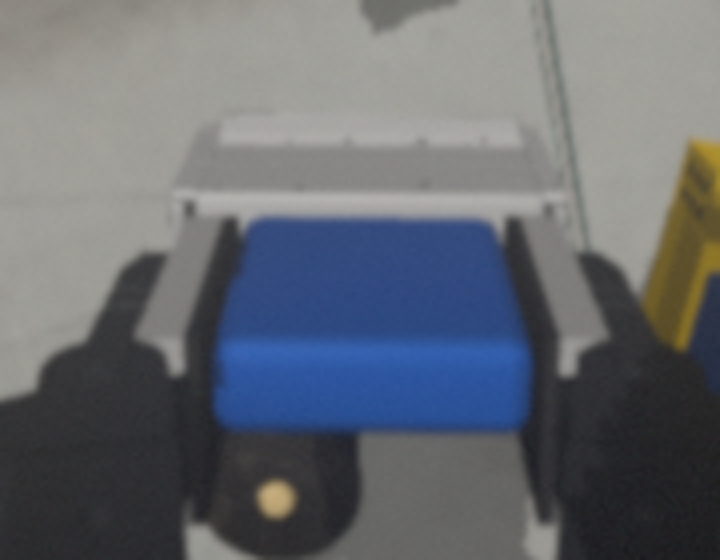

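```bash
cat > held.py <<'E'
from h import *
def held(pts,oy):
    c=camera_info("wrist");M=np.array(c["mount"]);K=np.array(c["intrinsics"])
    for u,v,y in pts:
        d=M[:3,:3]@(lambda q:np.array([q[0],-q[1],-q[2]]))(np.linalg.inv(K)@[u,v,1.]);p=M[:3,3]
        print((u,v),((p+d*(y/1000-p[1])/d[1])*1000).round(1))
E
python3 - <<'E'
from held import *
f=lambda u,v,y:(u/4+230,v/4+180,y)
held([f(218,345,-13.4),f(528,345,-13.4),f(215,430,-13.4),f(530,430,-13.4),f(250,218,26.6),f(490,218,26.6),f(172,188,30.6),f(568,188,30.6)
],0)
print(Ro.from_rotvec(state()["tool_rot"]).as_matrix().round(3))
E
```

```text
(284.5, 266.25) [ -6.1 -13.4 -15.6]
(362.0, 266.25) [ -6.1 -13.4  18. ]
(283.75, 287.5) [  4.3 -13.4 -16.3]
(362.5, 287.5) [  4.3 -13.4  18.6]
(292.5, 234.5) [ -4.5  26.6 -16.3]
(352.5, 234.5) [-4.6 26.6 18. ]
(273.0, 227.0) [ -7.5  30.6 -27.9]
(372.0, 227.0) [-7.6 30.6 29.7]
[[ 0.98   0.002  0.201]
 [-0.201 -0.002  0.98 ]
 [ 0.002 -1.    -0.002]]
```

Call:
{"name": "arm_command", "arguments": {
  "increments": [
    [0,0,1,0,-0.01,0,0.7],
    [-0.2,0,3.5,0,-0.03,0,0.7],
    [-0.4,0,7,0,-0.06,0,0.7],
    [-0.6,0,11,0,-0.09,0,0.7],
    [-0.8,0,15,0,-0.12,0,0.7],
    [-1,0,19,0,-0.15,0,0.7],
    [-1.2,0,23,0,-0.18,0,0.7],
    [-1.4,0,27,0,-0.21,0,0.7],
    [-1.6,0,30.5,0,-0.235,0,0.7],
    [-1.7,0,33.5,0,-0.243,0,0.7]
  ]
}}

```text
clock: 6.15
ee_pos: [0.5395, 0.1515, 0.2494]
tool_rot: [-1.573, -0.034, 0.035]
ft_force: [0.0, -0.1, -1.5]
finger_gap: 0.0355
```

Call:
{"name": "arm_command", "arguments": {
  "increments": [
    [0,0,0.6,0,0,0,0.7],
    [0,0,0.9,0,0,0,0.7],
    [0,0,1,0,0,0,0.7],
    [0,0,1,0,0,0,0.7]
  ]
}}

```text
clock: 6.48
ee_pos: [0.5388, 0.1609, 0.2487]
tool_rot: [-1.573, -0.033, 0.035]
ft_force: [0.8, 0.4, -1.4]
finger_gap: 0.0352
```

```bash
python3 look.py w6
```

```text
6.4833 [0.5388 0.1609 0.2487] [-1.573  -0.0327  0.0354] [ 0.79  0.4  -1.38] 0.0352
```

View pics/w6.png

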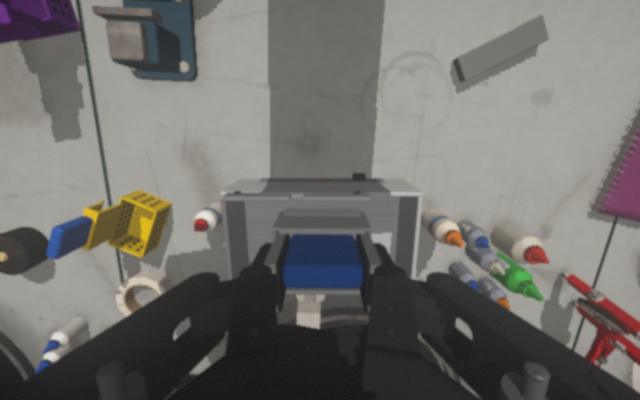

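```bash
python3 - <<'E'
import cv2
im=cv2.imread("pics/w6.png");cv2.imwrite("pics/w6c.png",cv2.resize(im[170:250,215:430],None,fx=3.7,fy=6,interpolation=cv2.INTER_CUBIC))
E
```

```text
(no output)
```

View pics/w6c.png

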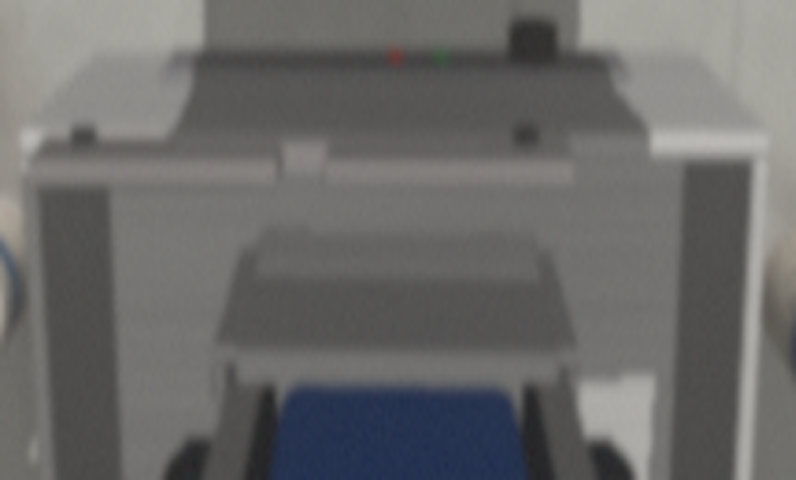

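```bash
python3 - <<'E'
from h import *
import pickle
st=pickle.load(open("pics/w6.pkl","rb"));C=cam("wrist",st)
R=Ro.from_rotvec(st["tool_rot"]).as_matrix();print(R.round(4))
for n,u,v in [("out",80,162),("out",560,160),("in",80,184),("in",560,182),("nL",278,160),("nR",328,160),("L",30,170),("R",574,170)]:
    p=onz(C,u/3.7+215,v/6+170,.108);print(n,p.round(4),(R.T@(p-st["ee_pos"])*1000).round(1))
E
```

```text
[[ 0.9991 -0.0017 -0.0433]
 [ 0.0433 -0.0025  0.9991]
 [-0.0018 -1.     -0.0025]]
out [0.5456 0.0784 0.108 ] [  3.4 140.9 -82.4]
out [0.5396 0.2038 0.108 ] [  2.8 140.6  43.2]
in [0.5493 0.0782 0.108 ] [  7.1 140.9 -82.7]
in [0.5432 0.2041 0.108 ] [  6.5 140.6  43.3]
nL [0.5429 0.1301 0.108 ] [  3.  140.8 -30.6]
nR [0.5423 0.1432 0.108 ] [  3.  140.8 -17.5]
L [0.5475 0.0652 0.108 ] [  4.8 141.  -95.6]
R [0.5411 0.2076 0.108 ] [  4.5 140.6  46.9]
```

Call:
{"name": "arm_command", "arguments": {
  "increments": [
    [0.2,0.3,0,0,0,0,0.7],
    [0.4,1,0,0,0,0,0.7],
    [0.47,2,0,0,-0.004,0,0.7],
    [0.47,2.8,0,0,-0.004,0,0.7],
    [0.47,3.4,0,0,-0.004,0,0.7],
    [0.47,3.5,0,0,-0.004,0,0.7],
    [0.47,3.5,0,0,-0.004,0,0.7]
  ]
}}

```text
clock: 7.12
ee_pos: [0.5435, 0.1607, 0.2134]
tool_rot: [-1.573, -0.035, 0.038]
ft_force: [0.4, 0.2, -2.6]
finger_gap: 0.0354
```

```bash
python3 look.py w7;python3 - <<'E'
import cv2
from h import *
im=cv2.imread("pics/w7.png");cv2.imwrite("pics/w7c.png",cv2.resize(im[170:250,215:430],None,fx=3.7,fy=6,interpolation=cv2.INTER_CUBIC))
im=snapshot("scene")[:,:,::-1];cv2.imwrite("pics/s7.png",cv2.resize(im[120:240,255:375],None,fx=5,fy=5,interpolation=cv2.INTER_CUBIC))
E
```

```text
7.1167 [0.5435 0.1607 0.2134] [-1.5731 -0.035   0.0384] [ 0.35  0.2  -2.6 ] 0.0354
```

View pics/w7c.png

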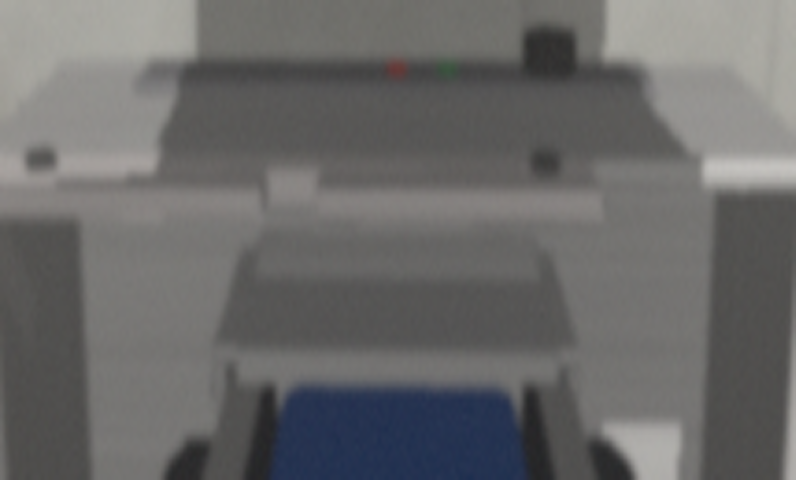

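View pics/s7.png

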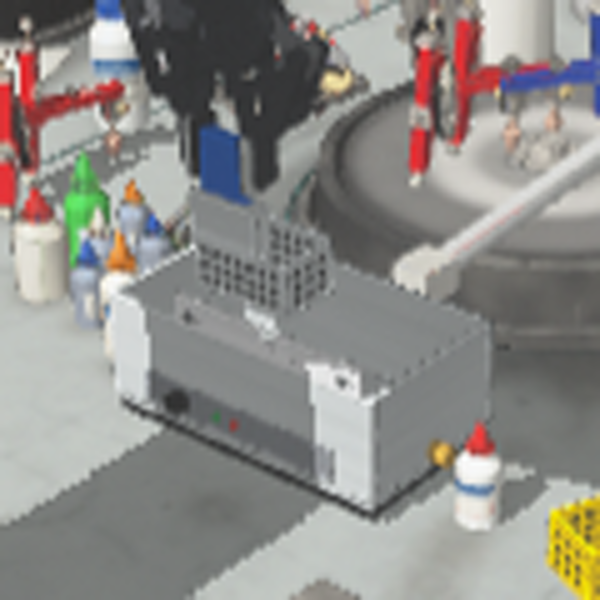

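```bash
python3 - <<'E'
from h import *
import pickle
st=pickle.load(open("pics/w7.pkl","rb"));C=cam("wrist",st)
R=Ro.from_rotvec(st["tool_rot"]).as_matrix()
gz=st["ee_pos"][2]-.0066
for n,u,v,z in [("out",120,189,.108),("out",560,190,.108),("in",120,218,.108),("in",560,220,.108),("nL",263,189,.108),("nR",319,189,.108),
 ("foot",262,235,gz-.051),("foot",535,235,gz-.051),("bend",258,277,gz-.045),("lipfront",220,347,gz-.022),("lipfront",575,347,gz-.022),("lipbase",400,383,gz-.02)]:
    p=onz(C,u/3.7+215,v/6+170,z);print(n,p.round(4),(R.T@(p-st["ee_pos"])*1000).round(1))
E
```

```text
out [0.5443 0.0978 0.108 ] [ -1.9 105.6 -62.5]
out [0.5396 0.1979 0.108 ] [ -2.  105.4  37.7]
in [0.5486 0.0977 0.108 ] [  2.4 105.6 -62.8]
in [0.544  0.1983 0.108 ] [  2.4 105.3  37.9]
nL [0.5427 0.1304 0.108 ] [ -2.  105.5 -30. ]
nR [0.5421 0.1431 0.108 ] [ -2.  105.5 -17.2]
foot [0.5346 0.1361 0.1558] [ -9.9  57.7 -23.9]
foot [0.5322 0.1856 0.1558] [-10.   57.6  25.6]
bend [0.5376 0.1362 0.1618] [ -7.   51.7 -24. ]
lipfront [0.5371 0.1333 0.1848] [ -7.6  28.7 -26.9]
lipfront [0.5344 0.1884 0.1848] [-7.7 28.5 28.2]
lipbase [0.5386 0.1614 0.1868] [-4.8 26.6  1.1]
```

Call:
{"name": "arm_command", "arguments": {
  "increments": [
    [0.03,0.3,0,0,0,0,0.7],
    [0.03,0.7,0,0,0,0,0.7],
    [0.03,1.1,0,0,0,0,0.7],
    [0.03,1.5,0,0,0,0,0.7],
    [0.03,1.9,0,0,0,0,0.7],
    [0.03,2.3,0,0,0,0,0.7],
    [0.03,2.7,0,0,0,0,0.7],
    [0.03,3.1,0,0,0,0,0.7],
    [0.03,3.5,0,0,0,0,0.7],
    [0.03,3.5,0,0,0,0,0.7]
  ]
}}

```text
clock: 8.05
ee_pos: [0.5438, 0.1606, 0.1783]
tool_rot: [-1.573, -0.035, 0.038]
ft_force: [0.3, 0.2, -2.1]
finger_gap: 0.0357
```

```bash
python3 look.py w8;python3 - <<'E'
import cv2
im=cv2.imread("pics/w8.png");cv2.imwrite("pics/w8c.png",cv2.resize(im[170:250,215:430],None,fx=3.7,fy=6,interpolation=cv2.INTER_CUBIC))
E
```

```text
8.05 [0.5438 0.1606 0.1783] [-1.5731 -0.0352  0.0384] [ 0.25  0.19 -2.13] 0.0357
```

View pics/w8c.png

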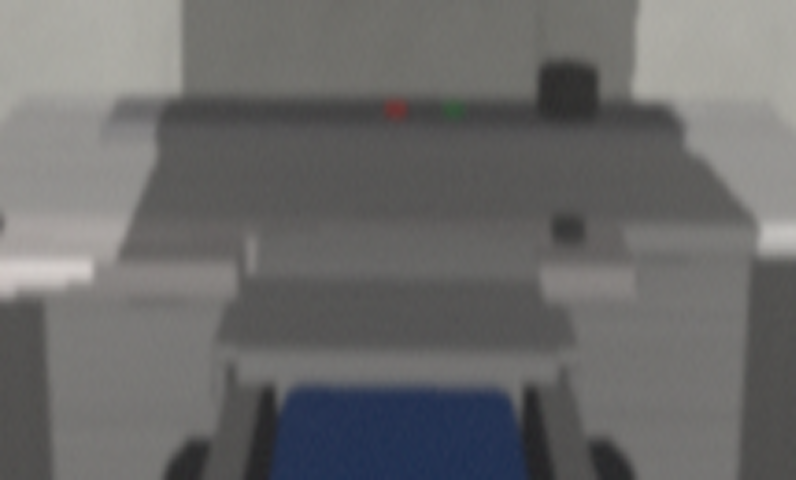

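```bash
python3 - <<'E'
from h import *
import pickle
st=pickle.load(open("pics/w8.pkl","rb"));C=cam("wrist",st)
R=Ro.from_rotvec(st["tool_rot"]).as_matrix()
for n,u,v,z in [("out",170,262,.108),("out",600,263,.108),("in",170,296,.108),("in",600,297,.108),("nL",241,262,.108)]:
    p=onz(C,u/3.7+215,v/6+170,z);print(n,p.round(4),(R.T@(p-st["ee_pos"])*1000).round(1))
E
```

```text
out [0.5431 0.1166 0.108 ] [ -2.6  70.5 -43.7]
out [0.5391 0.2004 0.108 ] [-2.6 70.2 40.2]
in [0.5474 0.1166 0.108 ] [  1.8  70.5 -44. ]
in [0.5434 0.2009 0.108 ] [ 1.7 70.2 40.4]
nL [0.5424 0.1305 0.108 ] [ -2.6  70.4 -29.9]
```

Call:
{"name": "arm_command", "arguments": {
  "increments": [
    [0,0.3,0,0,0,0,0.7],
    [-0.01,0.6,0,0,0,0,0.7],
    [-0.01,0.9,0,0,0,0,0.7],
    [-0.01,1.2,0,0,0,0,0.7],
    [-0.01,1.5,0,0,0,0,0.7],
    [-0.01,1.8,0,0,0,0,0.7],
    [-0.01,2.1,0,0,0,0,0.7],
    [-0.01,2.4,0,0,0,0,0.7],
    [-0.01,2.6,0,0,0,0,0.7],
    [-0.01,2.6,0,0,0,0,0.7]
  ]
}}

```text
clock: 8.93
ee_pos: [0.5436, 0.1605, 0.1523]
tool_rot: [-1.573, -0.035, 0.038]
ft_force: [0.5, -0.4, -1.6]
finger_gap: 0.0358
```

Call:
{"name": "arm_command", "arguments": {
  "increments": [
    [0,0.1,0,0,0,0,0.7],
    [0,0.2,0,0,0,0,0.7],
    [0,0.3,0,0,0,0,0.7],
    [0,0.4,0,0,0,0,0.7],
    [0,0.4,0,0,0,0,0.7]
  ]
}}

```text
clock: 9.35
ee_pos: [0.5435, 0.1605, 0.1482]
tool_rot: [-1.573, -0.035, 0.039]
ft_force: [0.2, -0.0, -1.8]
finger_gap: 0.0354
```

Call:
{"name": "arm_command", "arguments": {
  "increments": [
    [0,0.05,0,0,0,0,0.7],
    [0,0.1,0,0,0,0,0.7],
    [0,0.1,0,0,0,0,0.7]
  ]
}}

```text
clock: 9.6
ee_pos: [0.5435, 0.1605, 0.1471]
tool_rot: [-1.573, -0.035, 0.039]
ft_force: [0.0, -0.7, -1.5]
finger_gap: 0.0352
```

Call:
{"name": "arm_command", "arguments": {
  "increments": [
    [0,0.05,0,0,0,0,0.7],
    [0,0.05,0,0,0,0,0.7],
    [0,0.05,0,0,0,0,0.7]
  ]
}}

```text
clock: 9.85
ee_pos: [0.5435, 0.1605, 0.1466]
tool_rot: [-1.573, -0.035, 0.039]
ft_force: [-0.0, 0.1, -2.0]
finger_gap: 0.0349
```

Call:
{"name": "arm_command", "arguments": {
  "increments": [
    [0,0.05,0,0,0,0,0.7],
    [0,0.05,0,0,0,0,0.7],
    [0,0.05,0,0,0,0,0.7]
  ]
}}

```text
clock: 10.1
ee_pos: [0.5436, 0.1605, 0.1463]
tool_rot: [-1.573, -0.035, 0.039]
ft_force: [-1.2, -0.5, 1.9]
finger_gap: 0.0359
```

Call:
{"name": "arm_command", "arguments": {
  "increments": [
    [0,0.02,-0.1,0,0,0,0.7],
    [0,0.02,-0.2,0,0,0,0.7],
    [0,0.02,-0.3,0,0,0,0.7],
    [0,0.02,-0.4,0,0,0,0.7],
    [0,0.02,-0.5,0,0,0,0.7],
    [0,0.02,-0.6,0,0,0,0.7],
    [0,0.02,-0.7,0,0,0,0.7],
    [0,0.02,-0.8,0,0,0,0.7],
    [0,0.02,-0.9,0,0,0,0.7],
    [0,0.02,-1.0,0,0,0,0.7]
  ]
}}

```text
clock: 10.93
ee_pos: [0.5441, 0.1505, 0.1462]
tool_rot: [-1.573, -0.035, 0.038]
ft_force: [0.5, 3.6, 3.3]
finger_gap: 0.0353
```

Call:
{"name": "arm_command", "arguments": {
  "increments": [
    [0,0,-0.1,0,0,0,0.7],
    [0,0,-0.2,0,0,0,0.7],
    [0,0,-0.3,0,0,0,0.7],
    [0,0,-0.4,0,0,0,0.7],
    [0,0,-0.5,0,0,0,0.7],
    [0,0,-0.6,0,0,0,0.7],
    [0,0,-0.7,0,0,0,0.7],
    [0,0,-0.8,0,0,0,0.7],
    [0,0,-0.9,0,0,0,0.7],
    [0,0,-1.0,0,0,0,0.7]
  ]
}}

```text
clock: 11.77
ee_pos: [0.5445, 0.1404, 0.1462]
tool_rot: [-1.573, -0.035, 0.038]
ft_force: [-0.6, 3.8, 1.0]
finger_gap: 0.0353
```

Call:
{"name": "arm_command", "arguments": {
  "increments": [
    [0,0.02,-0.06,0,0,0,0.7],
    [0,0.03,-0.12,0,0,0,0.7],
    [0,0.03,-0.18,0,0,0,0.7],
    [0,0.03,-0.2,0,0,0,0.7]
  ]
}}

```text
clock: 12.1
ee_pos: [0.5444, 0.1379, 0.1455]
tool_rot: [-1.574, -0.034, 0.039]
ft_force: [-0.1, -0.3, -0.9]
finger_gap: 0.0352
```

Call:
{"name": "arm_command", "arguments": {
  "increments": [
    [0,0.02,-0.06,0,0,0,0.7],
    [0,0.03,-0.1,0,0,0,0.7],
    [0,0.03,-0.1,0,0,0,0.7]
  ]
}}

```text
clock: 12.35
ee_pos: [0.5443, 0.1367, 0.1448]
tool_rot: [-1.574, -0.034, 0.04]
ft_force: [-0.3, -0.2, -2.0]
finger_gap: 0.0351
```

The normal force fell away and z is sinking, so the pin has found the notch. Now I'll lower it gently.

Call:
{"name": "arm_command", "arguments": {
  "increments": [
    [0,0.08,-0.04,0,0,0,0.7],
    [0,0.16,-0.04,0,0,0,0.7],
    [0,0.24,-0.04,0,0,0,0.7],
    [0,0.3,-0.04,0,0,0,0.7],
    [0,0.3,-0.04,0,0,0,0.7]
  ]
}}

```text
clock: 12.77
ee_pos: [0.5442, 0.1363, 0.1416]
tool_rot: [-1.574, -0.034, 0.04]
ft_force: [-0.3, 0.4, -2.9]
finger_gap: 0.0352
```

Call:
{"name": "arm_command", "arguments": {
  "increments": [
    [0,0.07,0,0,0,0,0.7],
    [0,0.14,0,0,0,0,0.7],
    [0,0.2,0,0,0,0,0.7],
    [0,0.25,0,0,0,0,0.7],
    [0,0.25,0,0,0,0,0.7]
  ]
}}

```text
clock: 13.18
ee_pos: [0.5442, 0.1363, 0.139]
tool_rot: [-1.574, -0.033, 0.04]
ft_force: [0.2, 0.5, -2.7]
finger_gap: 0.0351
```

Call:
{"name": "arm_command", "arguments": {
  "increments": [
    [0,0.05,0,0,0,0,0.7],
    [0,0.08,0,0,0,0,0.7],
    [0,0.08,0,0,0,0,0.7]
  ]
}}

```text
clock: 13.43
ee_pos: [0.5443, 0.1363, 0.1385]
tool_rot: [-1.574, -0.034, 0.04]
ft_force: [-1.8, -0.7, 2.0]
finger_gap: 0.0352
```

Call:
{"name": "arm_command", "arguments": {
  "increments": [
    [0,0,0,0,0,0,0.6],
    [0,0,0,0,0,0,0.6],
    [0,0,0,0,0,0,0.56],
    [0,0,0,0,0,0,0.52],
    [0,0,0,0,0,0,0.48],
    [0,0,0,0,0,0,0.4],
    [0,0,0,0,0,0,0.35],
    [0,0,0,0,0,0,0.35]
  ],
  "force": 20
}}

```text
clock: 14.1
ee_pos: [0.5443, 0.1363, 0.1385]
tool_rot: [-1.574, -0.034, 0.04]
ft_force: [0.0, 0.4, -0.2]
finger_gap: 0.0557
```

```bash
python3 look.py w9
```

```text
14.1 [0.5443 0.1363 0.1385] [-1.5741 -0.0338  0.0396] [ 0.02  0.38 -0.22] 0.0557
```

View pics/w9.png

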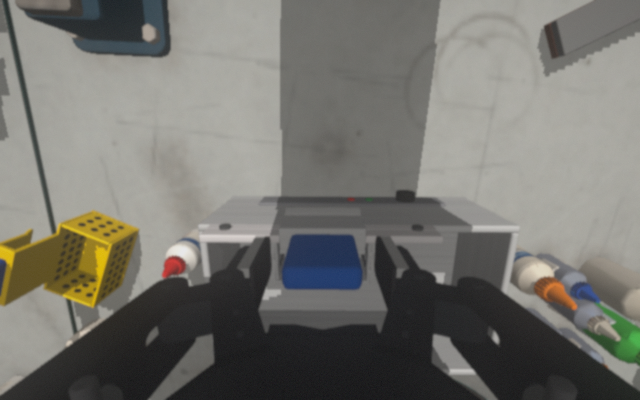

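The fingers are clear on both sides and the force reads zero. I'll raise the arm straight up, then back away.

Call:
{"name": "arm_command", "arguments": {
  "increments": [
    [0,0,0,0,0,0,0.2],
    [0,-0.3,0,0,0,0,0.2],
    [0,-1,0,0,0,0,0.2],
    [0,-2.5,0,0,0,0,0.2],
    [0,-4.5,0,0,0,0,0.2],
    [0,-6.5,0,0,0,0,0.2],
    [0,-8.5,0,0,0,0,0.2],
    [0,-10.5,0,0,0,0,0.2],
    [0,-11.5,0,0,0,0,0.2],
    [0,-12,0,0,0,0,0.2]
  ]
}}

```text
clock: 14.98
ee_pos: [0.5451, 0.1368, 0.2605]
tool_rot: [-1.574, -0.036, 0.038]
ft_force: [0.6, -0.0, -0.6]
finger_gap: 0.0685
```

Call:
{"name": "arm_command", "arguments": {
  "increments": [
    [-1,0,0,0,0,0,0.2],
    [-2,0,0,0,0,0,0.2],
    [-3,0,0,0,0,0,0.2],
    [-3,0,0,0,0,0,0.2],
    [-3,0,0,0,0,0,0.2]
  ]
}}

```text
clock: 15.4
ee_pos: [0.515, 0.1354, 0.2602]
tool_rot: [-1.574, -0.036, 0.038]
ft_force: [-0.6, 0.7, 0.6]
finger_gap: 0.0686
```

```bash
python3 look.py w10; python3 - <<'E'
from h import *
im=cv2.imread("pics/w10.png");cv2.imwrite("pics/w10c.png",cv2.resize(im[160:300,200:440],None,fx=3.3,fy=4.2,interpolation=cv2.INTER_CUBIC))
im=snapshot("scene")[:,:,::-1];cv2.imwrite("pics/s10.png",cv2.resize(im[120:270,255:465],None,fx=3.8,fy=3.8,interpolation=cv2.INTER_CUBIC))
E
```

```text
15.4 [0.515  0.1354 0.2602] [-1.5738 -0.0356  0.0379] [-0.57  0.73  0.56] 0.0686
```

View pics/w10c.png

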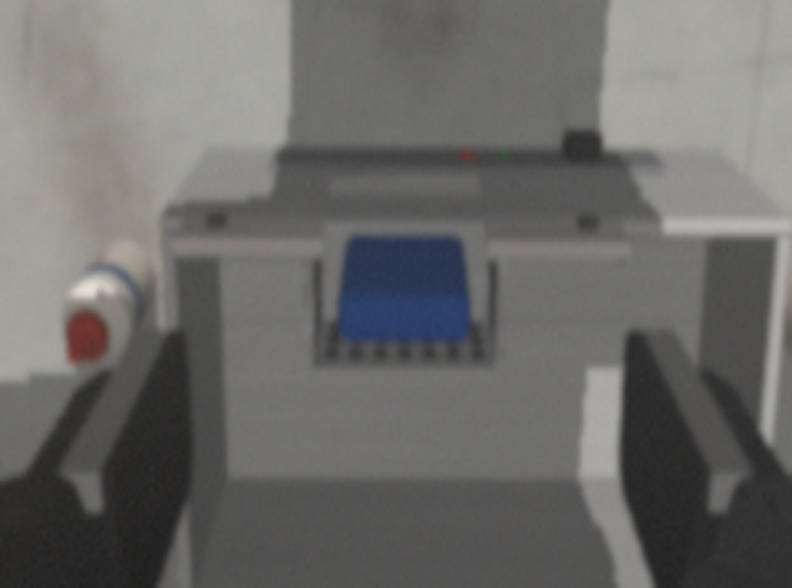

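View pics/s10.png

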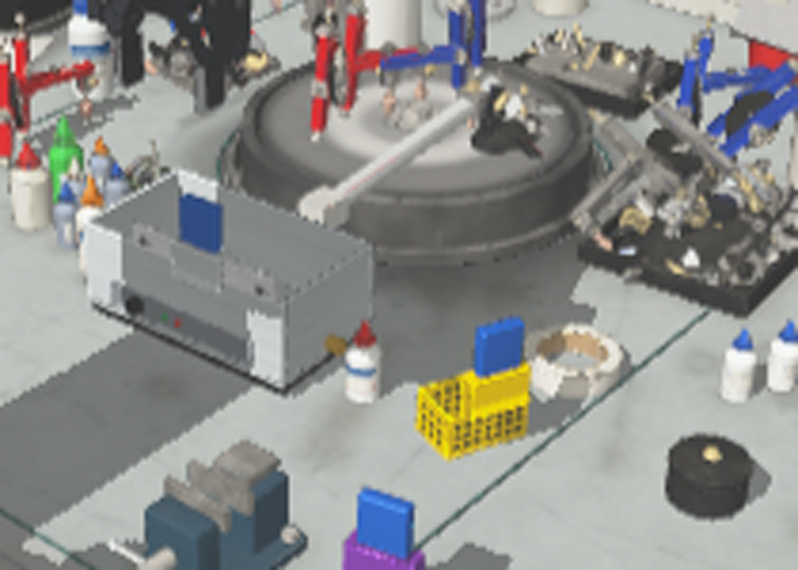

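The basket hangs upright in the tank, with its lip level with the rail on both sides. I'll check the seated height, then hand in.

```bash
python3 - <<'E'
from h import *
import pickle
from workcell import job_done
C=cam("wrist",pickle.load(open("pics/w10.pkl","rb")));S=cam("scene")
# grip top front edge mid: wrist crop (404,291); scene crop front-top edge mid (201,207)
a=(404/3.3+200,291/4.2+160);b=(201/3.8+255,206/3.8+120)
print('top-front mid',tri(C,a,S,b),'home expects z .152')
print('lip sides y',onz(C,325/3.3+200,228/4.2+160,.11),onz(C,486/3.3+200,228/4.2+160,.11))
print(state()["ft_force"]); job_done()
E
```

```text
top-front mid (array([0.5427568 , 0.13595212, 0.14579672]), np.float64(0.0035481795820699936)) home expects z .152
lip sides y [0.53987615 0.11233623 0.11      ] [0.53743338 0.16200078 0.11      ]
[-0.25381517  0.06157001  0.5993106 ]
the job is handed in; nothing more can be done
```

The basket now hangs inside the tank with its pin seated in the rail's notch. It was released, the arm was clear, and the job was handed in at about 15.5 s.

I gripped the basket by its blue grip and hooked it over the rail about 24 mm to the +y side of the notch. I then slid it along at about 12 mm/s with no more than about 5 N on the rail, until the pin dropped in. I lowered it until the lip touched, at about 4–5 N, and let go.

**Checks that agreed:**
- **Sinking home:** the tool dropped from 146.3 mm riding on the rail to 138.5 mm with the lip on it. That is 7.8 mm, against 8 mm expected.
- **Notch position:** the lip spans y 0.112 to 0.162 m, so its middle is at 0.137 m. That matches the notch I had measured at 0.137 m.
- **Final pictures:** the lip is level with the rail on both sides, and the oil bottle, jar and look-alike baskets look undisturbed. The glue bottle shows in the final scene picture, but I did not check its position closely.

**Check that disagreed:** measuring the grip's top edge from two cameras gave a height of 146 mm, against 152 mm expected. The two sight lines missed each other by 3.5 mm and the scene camera resolves only about 2.6 mm per pixel. I trusted the arm's position and force readings instead.

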